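Close up the bin dock

TASK

Three yellow stock bins have been left pulled out of the bin dock. With the fingertips push each bin back into its lane until it is fully home, flush with the front of the dock, and only then push the clear hinged cover down until it is fully shut over them. Only push: do not lift, tip or pull out the bins or raise the cover, and leave the other things on the bench where they are.

Things in the scene. Friction and masses are not known exactly. Their poses are not given: they have to be found in the camera images.
- dock: fixed dark steel bin dock, 336 mm wide (y), 178 mm deep (x), 100 mm high, with three lanes but no floor: bins slide on the bench. Origin: centre of its underside; +x points into the lanes, away from the robot. Lane centres at y = +110, 0, -110 mm, 104 mm wide between 6 mm walls; walls 100 mm high from x = -37 mm back, 55 mm in front of that. Back stop's face at x = +85 mm
- dock_front (a point): middle of the dock's front on the bench: x = -85 mm in the dock's frame, where the front edges of the lane walls end. The front faces of bins that are home lie in this plane
- bin_white: loose yellow bin (white label, holding screws), 170 (x) x 100 (y) mm, 0.2 to 0.5 kg, in any of the lanes. Origin: centre of its underside, axes as the dock's. Flat front face at x = -85 mm, 55 mm high; sides 85 mm high from x = -30 mm to the back. Home: back against the stop, origin at x = 0 in the dock's frame, front flush with the lane walls; pulled out it stands 30 to 75 mm towards the dock's -x
- bin_blue: loose yellow bin (blue label, holding rolls), 170 (x) x 100 (y) mm, 0.2 to 0.5 kg, in any of the lanes. Origin: centre of its underside, axes as the dock's. Flat front face at x = -85 mm, 55 mm high; sides 85 mm high from x = -30 mm to the back. Home: back against the stop, origin at x = 0 in the dock's frame, front flush with the lane walls; pulled out it stands 30 to 75 mm towards the dock's -x
- bin_red: loose yellow bin (red label, holding small packs), 170 (x) x 100 (y) mm, 0.2 to 0.5 kg, in any of the lanes. Origin: centre of its underside, axes as the dock's. Flat front face at x = -85 mm, 55 mm high; sides 85 mm high from x = -30 mm to the back. Home: back against the stop, origin at x = 0 in the dock's frame, front flush with the lane walls; pulled out it stands 30 to 75 mm towards the dock's -x
- cover (a joint): angle of the hinged cover (rad): 0 shut and level, 1.5 at most; starts at 0.85 to 1.1. Stiff hinge: it stays where left; 2 to 3 N at its front edge push it down. A clear bluish panel 336 mm wide, 135 mm long, with a black front lip hanging 35 mm below it; shut, the lip drops in front of the bins' tall sides, and a bin left out blocks it
- cover_hinge (a point): centre of the cover's hinge line, which runs along the dock's y at the back, 105 mm above the bench; fixed in the dock at x = +90 mm. The cover reaches from it towards the dock's -x when shut, and up when open; the panel's outer (upper) face lies 5 mm outside the hinge line.
- cover_edge (a point): middle of the cover's black front edge, on the outer (upper) face, 135 mm from the hinge; moves with the cover
- tape_roll: roll of packing tape, 90 mm across, 48 mm high, beside the dock; a bystander, loose; origin at its underside
- carton: small brown carton, 90 x 60 x 50 mm, beside the dock; a bystander, loose; origin at its underside
- screwdriver: screwdriver with a red handle, lying to the right of the dock, nearer the robot; a bystander, loose
- spray_can: blue-labelled can, 60 mm across, 150 mm high; a bystander, loose; origin at its underside
- mug: blue mug, 80 mm across, 90 mm high; a bystander, loose; origin at its underside
- scanner: grey and black hand scanner, about 145 mm long, lying; a bystander, loose; origin at its underside
Things that resemble listed ones, but are neither listed nor needed, are in the scene too. What is shaped like the bin_red but pink is not meant. What is shaped like the bin_blue but pink is not meant.

How it is judged:
By the outcome, as a careful person would: the job done as asked, in the order asked, and still so for the second after the job is handed in, with the robot touching nothing.
It also fails if it takes over 61 s, if anything falls off the work surface, if the arm or the gripper's body presses on something with over 40 N, if the wrist force passes 120 N, or if a joint passes its speed limit or range.

ROBOT

A 6-joint arm with a two-finger parallel gripper is mounted at the origin on the work surface. World frame = base frame: x ahead of the robot, y to its left, z up, the work surface at z = 0. Lengths are in m, angles in degrees, forces in N, time in s.
With the tool pointing down it reaches from about 0.4 to 0.825 m from the base axis. Payload 7 kg.
Tool frame: the origin (TCP) lies on the centre line of the jaws, within the pads' length; the fingertips stand 22 mm ahead of it and the grasp point (between the pads) lies 3 mm ahead of it; z points along the fingers, y is the line along which they close (so a half turn about z gives the same grasp; the last joint's range is limited). The gripper opens to 88 mm and grips with 3 to 60 N. Pads are 19 mm wide; open, the fingers measure 130 mm over their backs; the gripper's body (78 mm by 193 mm) begins 47 mm behind the grasp point.
Start: joints at [-59.754, 20.546, 0.682, 0, -70.136, -16.507], TCP at [0.16, -0.656, 0.249] pointing down, gripper open.
Joint ranges: [-176.03, 176.03], [-82.01, 121.73], [-58.28, 71.71], [-173.87, 95.51], [-174.79, -0.11], [-173.66, 173.66]. Speed limits (degrees/s): [136.94, 136.94, 172.46, 180, 180, 180].

INTERFACE

Orientations are given as [roll, pitch, yaw] about the fixed x, y, z axes, in that order (R = Rz(yaw) Ry(pitch) Rx(roll)).
In Python, from plant import get_state, cams, r gives the robot as it stands.
- The arm moves only by the tool apply_moves, never from a script. Its argument "targets" is a list of rows, each an object with "dp": the shift along the world's x, y, z in m, a list of three; "yaw": the turn about the world's z in degrees. In form: [{"dp": [x, y, z], "yaw": yaw}, ...]. A call has 1 to 20 rows; each row is the pose to reach, as a shift and turn from the pose commanded when the call began; what a row does not reach only later rows make up. A row lasts 1/12 s, in which the tool goes at most 41.7 mm and 7.16 degrees, less where a joint would pass 70% of its speed; a pose out of reach is approached as far as the arm can. A call with a gripper value outside its range is refused whole. "grip" is the gripper command: -1 is fully open, 1 is shut, values between are in proportion, set as the call begins (left out, the last holds). The fingers move at their own pace and stop on an object; "squeeze" is the grip in N (left out, the last holds). Time passes only in rows, so rows that repeat a pose let the fingers close. It gives the time, the measured TCP pose, the force, the opening and the grip force at its end, in the units of the state.
- get_state(): the state, without advancing time (a new reading comes with each control period).
- cams.capture(name): name is "scene" or "top" or "wrist"; returns a dict with "image" (420x560x3 uint8, red, green, blue), "range_z" (420x560 float32, m along the optical axis (not along the pixel's ray), 0 where there is no reading), "fx", "fy", "cx", "cy" (pixels), "k1" (the pictures are not rectified: a ray, as slopes to the right and down, at radius r is drawn at 1 + k1 r^2 times it, then the intrinsics apply), "R" (3x3) and "t" (3): a world point X has camera coordinates R X + t; the wrist camera has in their place "T_tool_cam" (4x4, takes a point from camera to tool coordinates, whose origin is the TCP and whose axes are the flange's). Camera axes: x right, y down, z forward; pixel columns grow to the right and rows downward; lengths in m; the calibration is good to about 2 mm. A picture is of the moment at which its call begins: read the wrist's pose just before it.
- r.close_job(): hands the job in; it is judged then, once.
The state is a dict: "time_s": time; "joints": joint angles; "qd": joint speeds; "joint_torque": joint torques, N m; "tcp_pos": TCP position; "eef_rot": TCP orientation; "contact_force": force on the tool from outside, world axes, zero at the start; "moment": the same for the moment, N m; "gripper_width": finger opening in m; "gripper_force": force on a finger pad.
Only numpy, scipy, OpenCV 4.12 (cv2) and the standard library are available. Lean on these libraries where they do the work, as an engineer would, in place of code of your own. Each camera call takes 0.05 s, during which the arm holds its last target. There are 200 camera calls.

## Working session

There is one attempt and no reset: what is moved stays moved. The work goes in short steps, Python scripts to look and compute and a tool call to move; the robot and the scene stay as the last step left them, time stands still between calls to the robot, and variables do not carry over. Pictures are saved under pics/ and viewed, at most 10 in all, crops included, and the job is handed in when it is done.

Besides the shell and the picture viewer there is one more tool, called after ">>>" as name([rows], argument=value, ...), one row to a line, values as JSON. apply_moves: Moves the arm, as the interface text tells. Its arguments: {"type":"object","properties":{"targets":{"type":"array","items":{"type":"object","properties":{"dp":{"type":"array","items":{"type":"number"}},"yaw":{"type":"number"}}}},"grip":{"type":"number"},"squeeze":{"type":"number"}},"required":["targets"]}

```bash
mkdir -p pics
cat > h.py <<'E'
import numpy as np, cv2
from plant import get_state, cams, r
def pts(c):
    h,w=c['range_z'].shape
    u,v=np.meshgrid(np.arange(w),np.arange(h))
    x=(u-c['cx'])/c['fx'];y=(v-c['cy'])/c['fy']
    xd,yd=x.copy(),y.copy()
    for _ in range(8):
        s=1+c['k1']*(x*x+y*y); x=xd/s;y=yd/s
    z=c['range_z']
    P=np.stack([x*z,y*z,z],-1)
    return (P-c['t'])@c['R']   # world
E
python3 - <<'E'
from h import *
for n in('scene','top'):
    c=cams.capture(n); cv2.imwrite(f'pics/{n}0.png',c['image'][...,::-1])
    print(n,c['fx'],c['k1'],-c['R'].T@c['t'],(c['range_z']>0).mean())
    np.savez(n+'0.npz',P=pts(c),im=c['image'],z=c['range_z'])
print(get_state())
E
```

```text
scene 488.30523254769383 -0.11065486202647361 [ 1.00554513 -0.8362659   1.29725362] 0.9960331632653061
top 385.9344434025847 -0.03223229570900112 [0.23169303 0.00853539 1.47445312] 0.9959906462585034
{'time_s': 0.1, 'joints': array([-5.97548667e+01,  2.05886657e+01,  6.39340187e-01, -1.74999269e-02,
       -7.01352902e+01, -1.65064568e+01]), 'qd': array([-0.0105171 , -0.12881336,  0.11482796,  0.07876782,  0.03796212,
        0.02007595]), 'joint_torque': array([-2.74757695e-03, -5.84161520e+01,  2.93754190e+01,  7.01547280e+00,
        1.02704132e-02, -4.58959062e-05]), 'tcp_pos': array([ 0.16018618, -0.65530809,  0.24770444]), 'eef_rot': array([ 1.79914197e+02, -8.26963367e-03, -1.66267276e+02]), 'contact_force': array([-0.40639173,  0.4539583 , -0.16883489]), 'moment': array([-0.02042388, -0.00292897, -0.0357657 ]), 'gripper_force': 0.0, 'gripper_width': 0.08757225214759738}
```

View pics/scene0.png

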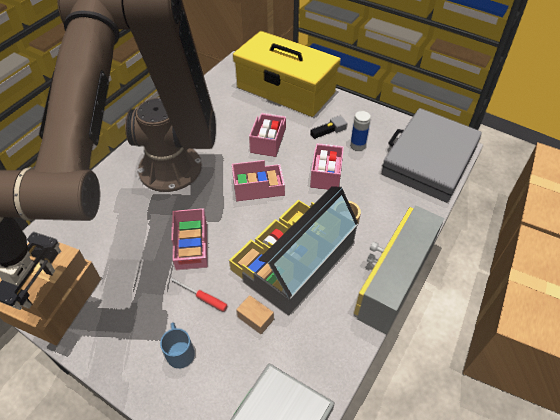

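View pics/top0.png

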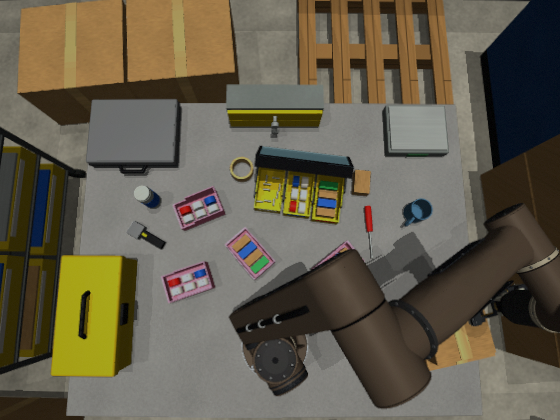

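The top view shows the dock at about (300,175), turned slightly, with the cover open at the back (255–355, 160). The three yellow bins are at about (268,190), (298,195) and (327,200). Next I'll measure the dock and bins.

Run:
```python
from h import *
d=np.load('top0.npz');P,im=d['P'],d['im']
s=np.s_[130:270,220:390]
big=cv2.resize(im[s],None,fx=4.5,fy=4.2,interpolation=cv2.INTER_CUBIC);cv2.imwrite('pics/crop0.png',big[...,::-1])
hsv=cv2.cvtColor(im,cv2.COLOR_RGB2HSV)
p=P[s];hh=hsv[s]
for i in range(140,230,5):
    print(i,' '.join('%3d'%(1000*P[i,j,2]) for j in range(240,365,5)))
for uv in [(255,150),(352,160),(255,207),(340,220),(268,185),(298,190),(327,200)]: print(uv,P[uv[1],uv[0]].round(3))
```

```text
140   0  -7  -1   6  -1  -1   6   6   4  -5  -2  -1  -1  -2  -4  -7   0   2  -1   1   1  -1   2   3   8
145  -3   5   4  -1   3   4   0   4   1   1   1   3  -1   0   0  -3   5   1   0   5   5   0  -3   2   0
150   7   1  -1   0 166 156 142 137 130 125 116 112   3   0   0   4   2  -1   2   5  -1   0   0   6   4
155  -4   0   2 220 217 213 202 198 188 180 178 170 160 152 148 141 134 126 115 107   2   0   3   0   1
160  31  38   0 213 212 209 217 211 218 218 223 221 217 212 202 196 190 179 174 169 160 153 153  -3   2
165   0   0  43 202 203 204 208 207 209 210 212 210 210 213 211 211 214 218 221 221 217 210 204   2  -1
170   5  -5  52   3  29  -1   9  10  28 199 201 203 199 203 202 208 207 208 206 213 207 221 218  51  54
175  -3   0  41 100   6   5   4   6   4  97   7   9   8  14  30 101  71 195 201 201 203 201 206  50  47
180  24  17   2 102   3  15   6   6   6 102  14  43   0  49   4 103   8  18  27  35  44  95   3  50  51
185   0   0   4  54   0   1   4   4   7  84  11  33   6  43   5  95  48  41  46  48  36 102   2  51  49
190   4  -1   2  85   0   8 1474   6  10   2  -1  50  33  40
[... 304 characters left out ...]
  48   2  52   2  42  45  45  45  90   0   3   0   2
210   5   5  -2   5  17  38  47  59  -4   5  35   2  46   3   3  10  45  45  42   1   2   6  -2   0  -5
215   0  -1  -1   0  -1  -1  -1  -4   0  18  37  44  57  53   0  24  43  47  42   2   1  -4   0   1   1
220   0   2   1   1   1   7   1  -1   3  -4   0  -1  -1   2  -2  40  51  55  56  58   3  -2   0   0   2
225  -3   3   6  -3   0   5   0   3   7   3   1   3   0   0  -3   1   3   1   4   7   0  -1  -3   3   1
(255, 150) [ 0.747  0.081 -0.001]
(352, 160) [ 0.703 -0.305  0.007]
(255, 207) [0.504 0.076 0.051]
(340, 220) [ 0.462 -0.25   0.004]
(268, 185) [0.6   0.028 0.006]
(298, 190) [ 0.581 -0.089  0.006]
(327, 200) [ 0.533 -0.196  0.044]
```

View pics/crop0.png

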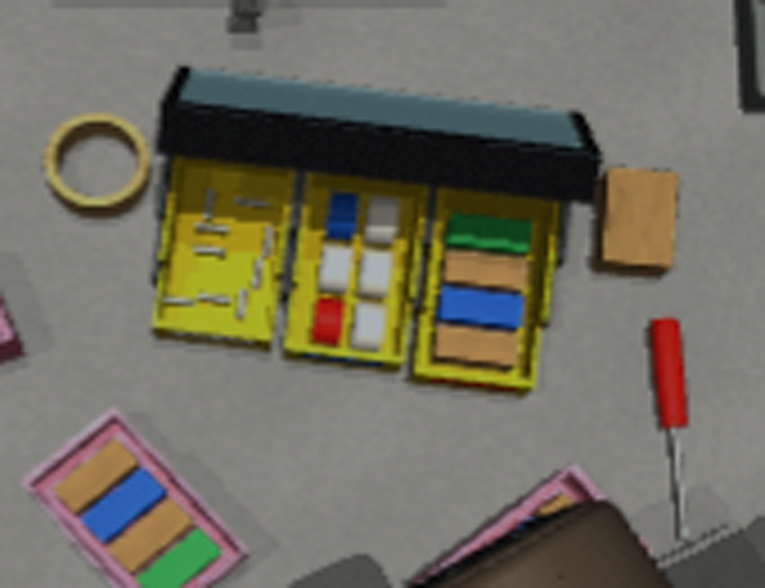

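Run:
```python
from h import *
d=np.load('top0.npz');P,im=d['P'],d['im']
s=np.s_[135:230,245:362]
p=P[s].reshape(-1,3);h=cv2.cvtColor(im,cv2.COLOR_RGB2HSV)[s].reshape(-1,3)
dark=(h[:,2]<70)
lip=p[dark&(p[:,2]>.17)]
print('lip',len(lip),cv2.minAreaRect(lip[:,:2].astype(np.float32)))
for lo,hi in((.19,.2),(.205,.21),(.215,.225)):
    q=lip[(lip[:,2]>lo)&(lip[:,2]<hi)];print(lo,len(q),np.polyfit(q[:,1],q[:,0],1))
yaw=np.arctan(-np.polyfit(lip[:,1],lip[:,0],1)[0]);print('yaw lip',np.degrees(yaw))
d2=np.load('scene0.npz');P2=d2['P'].reshape(-1,3);h2=cv2.cvtColor(d2['im'],cv2.COLOR_RGB2HSV).reshape(-1,3)
yel=lambda p,h:(h[:,0]>20)&(h[:,0]<34)&(h[:,1]>150)&(h[:,2]>60)
for t in (yaw,):
  c,si=np.cos(t),np.sin(t);R=np.array([[c,si],[-si,c]])
  for nm,pp,hh in(('top',p,h),('sc',P2,h2)):
    m=(pp[:,0]>.4)&(pp[:,0]<.8)&(pp[:,1]>-.32)&(pp[:,1]<.1)
    pp,hh=pp[m],hh[m];q=pp[:,:2]@R.T
    y=yel(pp,hh);
    w=(hh[:,2]<90)&(hh[:,1]<120)&~y&(pp[:,2]>.092)&(pp[:,2]<.108)
    print(nm,'wall y hist',np.histogram(q[w,1],bins=np.arange(-.3,.2,.01)))
    print('  wall x pct',np.percentile(q[w,0],[1,5,50,95,99]))
    f=y&(pp[:,2]>.04)&(pp[:,2]<.065)
    for a in np.arange(-.22,.12,.01):
        b=f&(q[:,1]>a)&(q[:,1]<a+.01)
        if b.sum()>3: print('   y %.2f n%d frontx %.3f'%(a,b.sum(),np.percentile(q[b,0],5)))
```

```text
lip 1331 ((0.4434928894042969, -0.07313132286071777), (0.33392027020454407, 0.4408205449581146), 82.75263214111328)
0.19 85 [0.12689796 0.61881605]
0.205 269 [0.11834458 0.62500906]
0.215 374 [0.12745779 0.63814115]
yaw lip -5.169865029829595
top wall y hist (array([ 0,  0,  0,  0,  0,  0,  0,  0,  0, 23,  4,  0,  0,  0,  0,  0,  0,
        0,  0,  0, 17,  2,  0,  0,  0,  0,  0,  0,  0,  0,  0, 18,  1,  0,
        0,  0,  0,  0,  0,  0,  0,  0, 24,  2,  0,  0,  0,  0,  0]), array([-3.00000000e-01, -2.90000000e-01, -2.80000000e-01, -2.70000000e-01,
       -2.60000000e-01, -2.50000000e-01, -2.40000000e-01, -2.30000000e-01,
       -2.20000000e-01, -2.10000000e-01, -2.00000000e-01, -1.90000000e-01,
       -1.80000000e-01, -1.70000000e-01, -1.60000000e-01, -1.50000000e-01,
       -1.40000000e-01, -1.30000000e-01, -1.20000000e-01, -1.10000000e-01,
       -1.00000000e-01, -9.00000000e-02, -8.00000000e-02, -7.00000000e-02,
       -6.00000000e-02, -5.00000000e-02, -4.00000000e-02, -3.00000000e-02,
       -2.00000000e-02, -1.00000000e-02,  2.77555756e-16,  1.00000000e-02,
        2.00000000e-0
[... 2392 characters left out ...]
0000e-01]))
  wall x pct [0.57617587 0.58759629 0.66210223 0.71487387 0.71769034]
   y -0.20 n17 frontx 0.472
   y -0.19 n4 frontx 0.468
   y -0.18 n4 frontx 0.468
   y -0.17 n5 frontx 0.469
   y -0.16 n4 frontx 0.470
   y -0.15 n5 frontx 0.470
   y -0.13 n6 frontx 0.472
   y -0.11 n8 frontx 0.472
   y -0.10 n14 frontx 0.474
   y -0.09 n13 frontx 0.481
   y -0.08 n5 frontx 0.481
   y -0.06 n6 frontx 0.483
   y -0.05 n4 frontx 0.485
   y -0.03 n5 frontx 0.484
   y -0.01 n4 frontx 0.484
   y 0.00 n15 frontx 0.485
   y 0.01 n8 frontx 0.494
   y 0.02 n11 frontx 0.497
   y 0.03 n6 frontx 0.492
   y 0.04 n5 frontx 0.492
   y 0.06 n5 frontx 0.494
   y 0.08 n4 frontx 0.495
   y 0.11 n12 frontx 0.494
```

```bash
cat >> h.py <<'E'
def load(n,tag):
    c=cams.capture(n); np.savez(n+tag+'.npz',P=pts(c),im=c['image'],z=c['range_z']); cv2.imwrite(f'pics/{n}{tag}.png',c['image'][...,::-1])
def region(f):
    d=np.load(f);p=d['P'].reshape(-1,3);h=cv2.cvtColor(d['im'],cv2.COLOR_RGB2HSV).reshape(-1,3).astype(int)
    m=(d['z'].ravel()>0)&(p[:,0]>.4)&(p[:,0]<.8)&(p[:,1]>-.32)&(p[:,1]<.12); p,h=p[m],h[m]
    y=(h[:,0]>20)&(h[:,0]<34)&(h[:,1]>150)&(h[:,2]>60)
    return p,h,y
E
python3 - <<'E'
from h import *
for f in('top0.npz','scene0.npz'):
    p,h,y=region(f)
    w=(h[:,2]<90)&(h[:,1]<120)&~y&(p[:,2]>.09)&(p[:,2]<.11)
    for deg in (-6.5,-7,-7.5):
        t=np.radians(deg);R=np.array([[np.cos(t),np.sin(t)],[-np.sin(t),np.cos(t)]])
        q=p[:,:2]@R.T
        ys=np.sort(q[w,1]);cl=np.split(ys,np.where(np.diff(ys)>.02)[0]+1)
        print(f,deg,[(round(k.mean(),4),round(k.std(),4),len(k)) for k in cl if len(k)>8])
        out=[]
        ff=y&(p[:,2]>.045)&(p[:,2]<.065)
        for a in np.arange(-.26,.1,.02):
            b=ff&(abs(q[:,1]-a)<.01)
            if b.sum()>3: out.append((round(a,2),round(np.percentile(q[b,0],5),3)))
        print('   ',out)
        w2=w&(q[:,0]<.8); print('   x',np.percentile(q[w2,0],[1,3,50,97,99]).round(3))
E
```

```text
top0.npz -6.5 [(np.float64(-0.1884), np.float64(0.0018), 27), (np.float64(-0.0782), np.float64(0.0016), 21), (np.float64(0.0317), np.float64(0.0015), 19), (np.float64(0.1415), np.float64(0.0018), 27)]
    [(np.float64(-0.18), np.float64(0.471)), (np.float64(-0.16), np.float64(0.471)), (np.float64(-0.14), np.float64(0.471)), (np.float64(-0.12), np.float64(0.471)), (np.float64(-0.1), np.float64(0.471)), (np.float64(-0.08), np.float64(0.474)), (np.float64(-0.06), np.float64(0.48)), (np.float64(-0.04), np.float64(0.48)), (np.float64(-0.02), np.float64(0.481)), (np.float64(-0.0), np.float64(0.483)), (np.float64(0.02), np.float64(0.482)), (np.float64(0.04), np.float64(0.488)), (np.float64(0.06), np.float64(0.488)), (np.float64(0.08), np.float64(0.488))]
   x [0.579 0.58  0.607 0.633 0.644]
top0.npz -7 [(np.float64(-0.1831), np.float64(0.0018), 27), (np.float64(-0.073), np.float64(0.0016), 21), (np.float64(0.037), np.float64(0.0015), 19), (np.float64(0.1468), np.float64(0.0018), 27)]
    [(np.float64(-0.18), np.float64(0.473)), (np.float64(-0.16), np.float64(0.472)), (np.float64(-0.14), np.
[... 2700 characters left out ...]
.npz -7.5 [(np.float64(-0.1821), np.float64(0.0032), 129), (np.float64(-0.0638), np.float64(0.0449), 20)]
    [(np.float64(-0.18), np.float64(0.479)), (np.float64(-0.16), np.float64(0.475)), (np.float64(-0.14), np.float64(0.476)), (np.float64(-0.12), np.float64(0.476)), (np.float64(-0.1), np.float64(0.476)), (np.float64(-0.08), np.float64(0.476)), (np.float64(-0.06), np.float64(0.484)), (np.float64(-0.04), np.float64(0.484)), (np.float64(-0.02), np.float64(0.485)), (np.float64(-0.0), np.float64(0.484)), (np.float64(0.02), np.float64(0.483)), (np.float64(0.04), np.float64(0.495)), (np.float64(0.06), np.float64(0.489)), (np.float64(0.08), np.float64(0.49))]
   x [0.584 0.592 0.674 0.715 0.716]
```

>>> apply_moves([
  {"dp": [0.04,0.07,0],"yaw": -3},
  {"dp": [0.08,0.14,0],"yaw": -6},
  {"dp": [0.11,0.2,0],"yaw": -9},
  {"dp": [0.15,0.27,0],"yaw": -12},
  {"dp": [0.18,0.33,0],"yaw": -15},
  {"dp": [0.22,0.4,0],"yaw": -18},
  {"dp": [0.255,0.475,0],"yaw": -20.7},
  {"dp": [0.255,0.475,0],"yaw": -20.7},
  {"dp": [0.255,0.475,0],"yaw": -20.7},
  {"dp": [0.255,0.475,0],"yaw": -20.7},
  {"dp": [0.255,0.475,0],"yaw": -20.7},
  {"dp": [0.255,0.475,0],"yaw": -20.7},
  {"dp": [0.255,0.475,0],"yaw": -20.7},
  {"dp": [0.255,0.475,0],"yaw": -20.7},
  {"dp": [0.255,0.475,0],"yaw": -20.7},
  {"dp": [0.255,0.475,0],"yaw": -20.7},
], grip=1)

```text
time_s: 1.43
tcp_pos: [0.4151, -0.1804, 0.2483]
eef_rot: [-180.0, -0.0, 173.1]
contact_force: [0.1, 0.4, -0.9]
gripper_width: 0.0004
gripper_force: 0.0
```

```bash
cat >> h.py <<'E'
def wrist(tag):
    from scipy.spatial.transform import Rotation as Ro
    s=get_state(); c=cams.capture('wrist'); T=np.array(c['T_tool_cam'])
    c2=dict(c);c2['R']=np.eye(3);c2['t']=np.zeros(3)
    Pc=pts(c2); Rt=Ro.from_euler('xyz',s['eef_rot'],degrees=True).as_matrix()
    P=(Pc@T[:3,:3].T+T[:3,3])@Rt.T+s['tcp_pos']
    np.savez('wrist'+tag+'.npz',P=P,im=c['image'],z=c['range_z']); cv2.imwrite(f'pics/wrist{tag}.png',c['image'][...,::-1])
    return P,c['image']
th=np.radians(-7.1);RQ=np.array([[np.cos(th),np.sin(th)],[-np.sin(th),np.cos(th)]])
E
python3 - <<'E'
from h import *
P,im=wrist('0')
load('top','1')
for f in('wrist0.npz','top1.npz','scene0.npz'):
    p,h,y=region(f); q=p[:,:2]@RQ.T
    w=(h[:,2]<90)&(h[:,1]<120)&~y
    for nm,lo,hi in(('tall',.092,.106),('low',.047,.06)):
      for c in(-.1835,-.0735,.0365,.1465):
        m=w&(p[:,2]>lo)&(p[:,2]<hi)&(abs(q[:,1]-c)<.007)
        if m.sum()>5: print(f,nm,c,m.sum(),np.percentile(q[m,0],[2,5,10,50,95]).round(3),q[m,1].mean().round(4))
    for c in(-.128,-.018,.092):
        m=y&(abs(q[:,1]-c)<.035)&(p[:,2]>.03)&(p[:,2]<.062)
        if m.sum()>5: print(f,'bin',c,m.sum(),np.percentile(q[m,0],[2,5,10,20]).round(3))
E
```

```text
wrist0.npz tall 0.0365 94 [0.582 0.582 0.582 0.587 0.597] 0.0312
wrist0.npz low 0.1465 9 [0.534 0.534 0.534 0.535 0.535] 0.1425
wrist0.npz bin -0.128 584 [0.474 0.474 0.474 0.474]
wrist0.npz bin -0.018 541 [0.482 0.482 0.482 0.483]
wrist0.npz bin 0.092 484 [0.488 0.489 0.489 0.49 ]
top1.npz tall -0.0735 10 [0.609 0.61  0.613 0.618 0.631] -0.0718
top1.npz tall 0.0365 14 [0.597 0.599 0.601 0.611 0.624] 0.0383
top1.npz tall 0.1465 25 [0.582 0.583 0.589 0.609 0.631] 0.1481
scene0.npz tall -0.1835 114 [0.584 0.592 0.599 0.655 0.707] -0.1868
scene0.npz low -0.1835 95 [0.541 0.544 0.559 0.628 0.71 ] -0.1879
scene0.npz low -0.0735 8 [0.71  0.71  0.71  0.71  0.713] -0.0723
scene0.npz bin -0.128 31 [0.474 0.475 0.475 0.475]
scene0.npz bin -0.018 29 [0.483 0.484 0.484 0.485]
scene0.npz bin 0.092 28 [0.49  0.49  0.49  0.491]
```

View pics/wrist0.png

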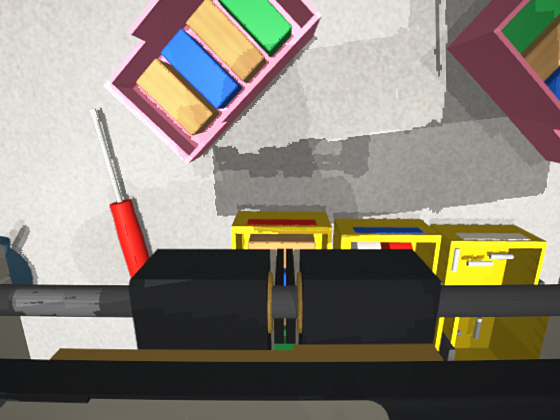

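>>> apply_moves([
  {"dp": [0,0,-0.04],"yaw": 0},
  {"dp": [0,0,-0.08],"yaw": 0},
  {"dp": [0,0,-0.12],"yaw": 0},
  {"dp": [0,0,-0.16],"yaw": 0},
  {"dp": [0,0,-0.18],"yaw": 0},
  {"dp": [0,0,-0.191],"yaw": 0},
  {"dp": [0,0,-0.191],"yaw": 0},
  {"dp": [0,0,-0.191],"yaw": 0},
])

```text
time_s: 2.2
tcp_pos: [0.4146, -0.1817, 0.0573]
eef_rot: [-180.0, -0.1, 172.9]
contact_force: [0.2, -0.2, 0.3]
gripper_width: 0.0008
gripper_force: 0.0
```

>>> apply_moves([
  {"dp": [0.01,-0.0012,0],"yaw": 0},
  {"dp": [0.02,-0.0025,0],"yaw": 0},
  {"dp": [0.028,-0.0035,0],"yaw": 0},
  {"dp": [0.034,-0.0042,0],"yaw": 0},
  {"dp": [0.04,-0.005,0],"yaw": 0},
  {"dp": [0.046,-0.0057,0],"yaw": 0},
  {"dp": [0.052,-0.0065,0],"yaw": 0},
  {"dp": [0.058,-0.0072,0],"yaw": 0},
  {"dp": [0.064,-0.008,0],"yaw": 0},
  {"dp": [0.07,-0.0087,0],"yaw": 0},
  {"dp": [0.075,-0.0093,0],"yaw": 0},
  {"dp": [0.078,-0.0097,0],"yaw": 0},
  {"dp": [0.078,-0.0097,0],"yaw": 0},
])

```text
time_s: 3.28
tcp_pos: [0.4942, -0.1904, 0.0576]
eef_rot: [-180.0, 0.0, 173.0]
contact_force: [-0.7, -1.0, 0.2]
gripper_width: 0.0006
gripper_force: 0.3
```

>>> apply_moves([
  {"dp": [0.003,-0.0004,0],"yaw": 0},
  {"dp": [0.006,-0.0007,0],"yaw": 0},
  {"dp": [0.008,-0.001,0],"yaw": 0},
  {"dp": [0.01,-0.0012,0],"yaw": 0},
])

```text
time_s: 3.62
tcp_pos: [0.501, -0.1913, 0.0571]
eef_rot: [180.0, -0.3, 173.0]
contact_force: [-13.9, 3.5, 10.8]
gripper_width: 0.0006
gripper_force: 7.1
```

>>> apply_moves([
  {"dp": [0.002,-0.0002,0],"yaw": 0},
  {"dp": [0.002,-0.0002,0],"yaw": 0},
])

```text
time_s: 3.78
tcp_pos: [0.501, -0.1915, 0.0568]
eef_rot: [-180.0, -0.5, 173.0]
contact_force: [-14.0, 4.2, 10.7]
gripper_width: 0.0005
gripper_force: 7.4
```

>>> apply_moves([
  {"dp": [-0.02,0.0025,0],"yaw": 0},
  {"dp": [-0.05,0.006,0],"yaw": 0},
  {"dp": [-0.084,0.0105,0.03],"yaw": 0},
  {"dp": [-0.08,0.05,0.07],"yaw": 0},
  {"dp": [-0.075,0.085,0.1],"yaw": 0},
  {"dp": [-0.071,0.12,0.12],"yaw": 0},
  {"dp": [-0.071,0.12,0.12],"yaw": 0},
  {"dp": [-0.071,0.12,0.12],"yaw": 0},
  {"dp": [-0.071,0.12,0.12],"yaw": 0},
])

```text
time_s: 4.53
tcp_pos: [0.4358, -0.0705, 0.1788]
eef_rot: [179.9, 0.2, 173.2]
contact_force: [-0.5, -0.3, -0.9]
gripper_width: 0.0003
gripper_force: 0.0
```

```bash
cat > chk.py <<'E'
from h import *
import sys
P,im=wrist(sys.argv[1])
print(get_state()['tcp_pos'],RQ@get_state()['tcp_pos'][:2])
p,h,y=region(f'wrist{sys.argv[1]}.npz'); q=p[:,:2]@RQ.T
for c in(-.128,-.018,.092):
    for d in (-.035,0,.035):
        m=y&(abs(q[:,1]-c-d)<.012)&(p[:,2]>.03)&(p[:,2]<.062)
        if m.sum()>5: print('bin',c,d,m.sum(),np.percentile(q[m,0],[2,5,10,20]).round(3))
w=(h[:,2]<90)&(h[:,1]<120)&~y
for c in(-.1835,-.0735,.0365,.1465):
    m=w&(p[:,2]>.047)&(p[:,2]<.06)&(abs(q[:,1]-c)<.007)
    if m.sum()>3: print('low',c,m.sum(),np.percentile(q[m,0],[2,10,50]).round(4))
E
python3 chk.py 1
```

```text
[ 0.43489335 -0.07127523  0.17783405] [ 0.44036828 -0.01697523]
bin -0.128 -0.035 26 [0.539 0.539 0.539 0.539]
bin -0.018 -0.035 41 [0.482 0.482 0.482 0.482]
bin -0.018 0 20 [0.482 0.482 0.482 0.482]
bin -0.018 0.035 62 [0.482 0.482 0.482 0.482]
bin 0.092 0 35 [0.488 0.488 0.488 0.489]
bin 0.092 0.035 1540 [0.488 0.489 0.489 0.492]
low -0.1835 47 [0.5409 0.5424 0.5568]
low 0.1465 8 [0.5385 0.5392 0.5417]
```

View pics/wrist1.png

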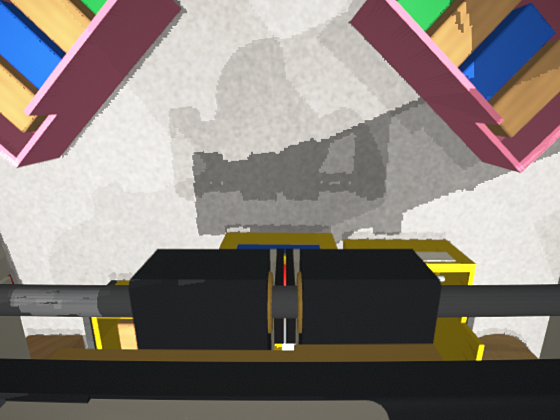

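The red bin's front (col ~115, row ~285) has moved back level with the lane walls: about 0.539 in the dock direction, wall ends 0.539–0.541. Blue is next, centred under the fingers.

>>> apply_moves([
  {"dp": [0,0,-0.04],"yaw": 0},
  {"dp": [0,0,-0.08],"yaw": 0},
  {"dp": [0,0,-0.11],"yaw": 0},
  {"dp": [0,0,-0.12],"yaw": 0},
  {"dp": [0,0,-0.12],"yaw": 0},
  {"dp": [0.01,-0.0012,-0.12],"yaw": 0},
  {"dp": [0.02,-0.0025,-0.12],"yaw": 0},
  {"dp": [0.026,-0.0032,-0.12],"yaw": 0},
  {"dp": [0.032,-0.004,-0.12],"yaw": 0},
  {"dp": [0.038,-0.0047,-0.12],"yaw": 0},
  {"dp": [0.044,-0.0055,-0.12],"yaw": 0},
  {"dp": [0.05,-0.0062,-0.12],"yaw": 0},
  {"dp": [0.056,-0.007,-0.12],"yaw": 0},
  {"dp": [0.062,-0.0077,-0.12],"yaw": 0},
  {"dp": [0.067,-0.0083,-0.12],"yaw": 0},
  {"dp": [0.071,-0.0088,-0.12],"yaw": 0},
  {"dp": [0.074,-0.0092,-0.12],"yaw": 0},
  {"dp": [0.074,-0.0092,-0.12],"yaw": 0},
])

```text
time_s: 6.08
tcp_pos: [0.5089, -0.0812, 0.0578]
eef_rot: [180.0, 0.0, 173.0]
contact_force: [-2.0, -1.1, 1.0]
gripper_width: 0.0003
gripper_force: 1.0
```

>>> apply_moves([
  {"dp": [0.002,-0.0002,0],"yaw": 0},
  {"dp": [0.004,-0.0005,0],"yaw": 0},
  {"dp": [0.006,-0.0007,0],"yaw": 0},
  {"dp": [0.008,-0.001,0],"yaw": 0},
  {"dp": [0.009,-0.0011,0],"yaw": 0},
  {"dp": [0.009,-0.0011,0],"yaw": 0},
])

```text
time_s: 6.58
tcp_pos: [0.5151, -0.0821, 0.0573]
eef_rot: [-180.0, -0.2, 173.0]
contact_force: [-10.2, 3.3, 7.4]
gripper_width: 0.0005
gripper_force: 5.3
```

>>> apply_moves([
  {"dp": [-0.02,0.0025,0],"yaw": 0},
  {"dp": [-0.05,0.006,0],"yaw": 0},
  {"dp": [-0.079,0.01,0],"yaw": 0},
  {"dp": [-0.079,0.01,0],"yaw": 0},
  {"dp": [-0.076,0.04,0],"yaw": 0},
  {"dp": [-0.071,0.08,0],"yaw": 0},
  {"dp": [-0.066,0.119,0],"yaw": 0},
  {"dp": [-0.066,0.119,0],"yaw": 0},
  {"dp": [-0.056,0.1178,0],"yaw": 0},
  {"dp": [-0.046,0.1165,0],"yaw": 0},
  {"dp": [-0.04,0.1158,0],"yaw": 0},
  {"dp": [-0.034,0.115,0],"yaw": 0},
  {"dp": [-0.028,0.1143,0],"yaw": 0},
  {"dp": [-0.022,0.1135,0],"yaw": 0},
  {"dp": [-0.016,0.1128,0],"yaw": 0},
  {"dp": [-0.01,0.112,0],"yaw": 0},
  {"dp": [-0.004,0.1113,0],"yaw": 0},
  {"dp": [0.0,0.1107,0],"yaw": 0},
  {"dp": [0.004,0.1102,0],"yaw": 0},
  {"dp": [0.004,0.1102,0],"yaw": 0},
])

```text
time_s: 8.25
tcp_pos: [0.5222, 0.0282, 0.0576]
eef_rot: [180.0, 0.0, 173.0]
contact_force: [0.5, -0.2, 0.4]
gripper_width: 0.0003
gripper_force: 0.0
```

>>> apply_moves([
  {"dp": [0.002,-0.0002,0],"yaw": 0},
  {"dp": [0.004,-0.0005,0],"yaw": 0},
  {"dp": [0.006,-0.0007,0],"yaw": 0},
  {"dp": [0.008,-0.001,0],"yaw": 0},
  {"dp": [0.01,-0.0012,0],"yaw": 0},
  {"dp": [0.01,-0.0012,0],"yaw": 0},
])

```text
time_s: 8.75
tcp_pos: [0.5291, 0.0268, 0.0572]
eef_rot: [-180.0, -0.2, 173.0]
contact_force: [-10.4, 4.9, 7.0]
gripper_width: 0.0006
gripper_force: 5.4
```

>>> apply_moves([
  {"dp": [-0.02,0.0025,0],"yaw": 0},
  {"dp": [-0.05,0.006,0.02],"yaw": 0},
  {"dp": [-0.08,-0.01,0.06],"yaw": 0},
  {"dp": [-0.085,-0.03,0.1],"yaw": 0},
  {"dp": [-0.09,-0.06,0.14],"yaw": 0},
  {"dp": [-0.095,-0.09,0.18],"yaw": 0},
  {"dp": [-0.095,-0.1,0.22],"yaw": 0},
  {"dp": [-0.095,-0.1,0.24],"yaw": 0},
  {"dp": [-0.095,-0.1,0.24],"yaw": 0},
  {"dp": [-0.095,-0.1,0.24],"yaw": 0},
  {"dp": [-0.095,-0.1,0.24],"yaw": 0},
])

```text
time_s: 9.67
tcp_pos: [0.4366, -0.073, 0.298]
eef_rot: [179.9, 0.1, 173.0]
contact_force: [-0.2, 0.6, -1.0]
gripper_width: 0.0004
gripper_force: 0.0
```

```bash
python3 chk.py 2
python3 - <<'E'
from h import *
load('scene','2')
for f in('scene2.npz','scene0.npz','top0.npz','wrist2.npz'):
    p,h,y=region(f);q=p[:,:2]@RQ.T
    d=(h[:,2]<70)&(p[:,2]>.165)&(p[:,2]<.235)&(q[:,0]>.6)&(q[:,0]<.8)&(abs(q[:,1]+.018)<.168)
    if d.sum()<10: continue
    z=p[d,2];x=q[d,0]
    for lo in np.arange(.17,.235,.01):
        m=(z>lo)&(z<lo+.01)
        if m.sum()>3: print(f,lo.round(2),m.sum(),np.percentile(x[m],[5,50,95]).round(3))
    print(np.percentile(z,[95,99]))
    for c in(-.128,-.018,.092):
        m=y&(abs(q[:,1]-c)<.035)&(p[:,2]>.045)&(p[:,2]<.062)
        if m.sum()>5: print(f,'bin',c,m.sum(),np.percentile(q[m,0],[2,5,10,20]).round(3))
E
```

```text
[ 0.43615838 -0.07296383  0.29706798] [ 0.44183233 -0.01849452]
bin -0.128 -0.035 17 [0.532 0.532 0.532 0.533]
bin -0.128 0.035 27 [0.533 0.533 0.533 0.533]
bin -0.018 -0.035 11 [0.533 0.534 0.534 0.534]
bin -0.018 0 36 [0.534 0.534 0.535 0.537]
bin -0.018 0.035 21 [0.534 0.534 0.534 0.534]
bin 0.092 -0.035 7 [0.534 0.534 0.534 0.534]
bin 0.092 0.035 24 [0.534 0.534 0.534 0.534]
low -0.1835 20 [0.532  0.5321 0.5326]
low 0.1465 12 [0.5338 0.5341 0.5346]
scene2.npz 0.17 19 [0.665 0.668 0.674]
scene2.npz 0.18 24 [0.657 0.662 0.666]
scene2.npz 0.19 47 [0.606 0.609 0.658]
scene2.npz 0.2 499 [0.608 0.618 0.648]
scene2.npz 0.21 606 [0.621 0.633 0.646]
scene2.npz 0.22 84 [0.633 0.637 0.639]
[0.22040706 0.22316249]
scene2.npz bin -0.128 34 [0.533 0.534 0.534 0.535]
scene2.npz bin -0.018 26 [0.534 0.534 0.534 0.534]
scene2.npz bin 0.092 13 [0.533 0.534 0.535 0.535]
scene0.npz 0.17 24 [0.663 0.668 0.675]
scene0.npz 0.18 20 [0.657 0.661 0.665]
scene0.npz 0.19 54 [0.605 0.609 0.658]
scene0.npz 0.2 499 [0.608 0.618 0.648]
scene0.npz 0.21 605 [0.621 0.633 0.646]
scene0.npz 0.22 79 [0.633 0.637 0.64 ]
[0.22046741 0.22268675]
scene0.npz bin -0.128 31 [0.474 0.475 0.475 0.475]
scene0.npz bin -0.018 28 [0.483 0.484 0.484 0.485]
scene0.npz bin 0.092 27 [0.49  0.49  0.49  0.491]
top0.npz 0.17 5 [0.667 0.667 0.67 ]
top0.npz 0.18 8 [0.658 0.662 0.666]
top0.npz 0.19 85 [0.604 0.607 0.653]
top0.npz 0.2 508 [0.605 0.614 0.648]
top0.npz 0.21 614 [0.617 0.629 0.643]
top0.npz 0.22 100 [0.628 0.635 0.638]
[0.22131595 0.22363654]
top0.npz bin -0.128 36 [0.471 0.472 0.472 0.473]
top0.npz bin -0.018 34 [0.481 0.481 0.482 0.482]
top0.npz bin 0.092 37 [0.487 0.487 0.488 0.488]
```

View pics/wrist2.png

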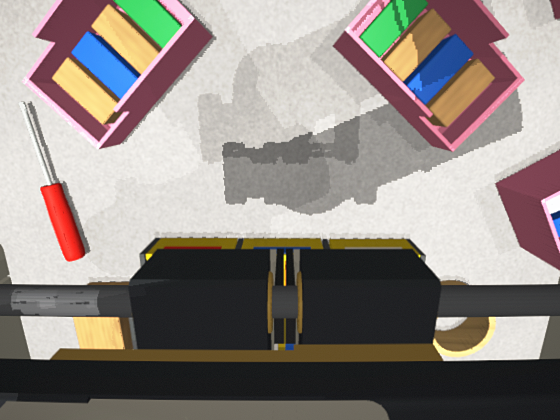

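All three bin fronts measure 0.533–0.534, flush with the wall ends at 0.532–0.534 (row ~240 in the image). So the bins are home. Next is the cover, approached from above and behind its edge.

>>> apply_moves([
  {"dp": [0.03,-0.0037,0.005],"yaw": 0},
  {"dp": [0.07,-0.0087,0.01],"yaw": 0},
  {"dp": [0.11,-0.0137,0.01],"yaw": 0},
  {"dp": [0.15,-0.0187,0.01],"yaw": 0},
  {"dp": [0.19,-0.0237,0.01],"yaw": 0},
  {"dp": [0.23,-0.0286,0.01],"yaw": 0},
  {"dp": [0.256,-0.032,0],"yaw": 0},
  {"dp": [0.256,-0.032,0],"yaw": 0},
  {"dp": [0.256,-0.032,-0.03],"yaw": 0},
  {"dp": [0.256,-0.032,-0.058],"yaw": 0},
  {"dp": [0.256,-0.032,-0.058],"yaw": 0},
  {"dp": [0.256,-0.032,-0.058],"yaw": 0},
])

```text
time_s: 10.77
tcp_pos: [0.6911, -0.1048, 0.237]
eef_rot: [-179.9, -0.3, 173.1]
contact_force: [-0.4, 0.3, 0.5]
gripper_width: 0.0006
gripper_force: 0.0
```

>>> apply_moves([
  {"dp": [-0.02,0.0025,-0.005],"yaw": 0},
  {"dp": [-0.03,0.0037,-0.009],"yaw": 0},
  {"dp": [-0.038,0.0047,-0.01],"yaw": 0},
  {"dp": [-0.043,0.0053,-0.014],"yaw": 0},
  {"dp": [-0.048,0.006,-0.018],"yaw": 0},
  {"dp": [-0.053,0.0066,-0.021],"yaw": 0},
  {"dp": [-0.058,0.0072,-0.025],"yaw": 0},
  {"dp": [-0.062,0.0077,-0.029],"yaw": 0},
  {"dp": [-0.066,0.0082,-0.034],"yaw": 0},
  {"dp": [-0.07,0.0087,-0.038],"yaw": 0},
  {"dp": [-0.074,0.0092,-0.043],"yaw": 0},
])

```text
time_s: 11.68
tcp_pos: [0.6181, -0.0958, 0.196]
eef_rot: [-180.0, 0.0, 173.0]
contact_force: [2.1, -0.0, 0.8]
gripper_width: 0.0002
gripper_force: 0.8
```

>>> apply_moves([
  {"dp": [-0.003,0.0004,-0.005],"yaw": 0},
  {"dp": [-0.006,0.0007,-0.01],"yaw": 0},
  {"dp": [-0.009,0.0011,-0.015],"yaw": 0},
  {"dp": [-0.011,0.0014,-0.02],"yaw": 0},
  {"dp": [-0.013,0.0016,-0.025],"yaw": 0},
  {"dp": [-0.015,0.0019,-0.03],"yaw": 0},
  {"dp": [-0.017,0.0021,-0.035],"yaw": 0},
  {"dp": [-0.019,0.0024,-0.04],"yaw": 0},
  {"dp": [-0.02,0.0025,-0.045],"yaw": 0},
  {"dp": [-0.021,0.0026,-0.05],"yaw": 0},
  {"dp": [-0.022,0.0027,-0.055],"yaw": 0},
  {"dp": [-0.022,0.0027,-0.06],"yaw": 0},
  {"dp": [-0.022,0.0027,-0.063],"yaw": 0},
  {"dp": [-0.022,0.0027,-0.063],"yaw": 0},
])

```text
time_s: 12.85
tcp_pos: [0.5959, -0.0932, 0.1327]
eef_rot: [-180.0, -0.1, 173.0]
contact_force: [-0.1, -0.1, 0.2]
gripper_width: 0.0002
gripper_force: 0.0
```

>>> apply_moves([
  {"dp": [0,0,-0.002],"yaw": 0},
  {"dp": [0,0,-0.004],"yaw": 0},
  {"dp": [0,0,-0.006],"yaw": 0},
  {"dp": [0,0,-0.006],"yaw": 0},
])

```text
time_s: 13.18
tcp_pos: [0.5962, -0.0932, 0.1319]
eef_rot: [-180.0, 0.1, 173.1]
contact_force: [-13.7, 4.7, 34.2]
gripper_width: 0.0005
gripper_force: 16.7
```

>>> apply_moves([
  {"dp": [0,0,0.02],"yaw": 0},
  {"dp": [0,0,0.05],"yaw": 0},
  {"dp": [0,0,0.09],"yaw": 0},
  {"dp": [-0.03,0,0.13],"yaw": 0},
  {"dp": [-0.07,0,0.16],"yaw": 0},
  {"dp": [-0.11,0,0.18],"yaw": 0},
  {"dp": [-0.15,0,0.18],"yaw": 0},
  {"dp": [-0.17,0,0.18],"yaw": 0},
  {"dp": [-0.17,0,0.18],"yaw": 0},
  {"dp": [-0.17,0,0.18],"yaw": 0},
])

```text
time_s: 14.02
tcp_pos: [0.4249, -0.0933, 0.3089]
eef_rot: [179.9, 0.2, 173.1]
contact_force: [0.1, 0.3, -0.4]
gripper_width: 0.0007
gripper_force: 0.0
```

```bash
python3 chk.py 3
python3 - <<'E'
from h import *
load('scene','3')
p,h,y=region('scene3.npz');q=p[:,:2]@RQ.T
for c in(-.128,-.018,.092):
    m=y&(abs(q[:,1]-c)<.035)&(p[:,2]>.045)&(p[:,2]<.062)
    if m.sum(): print('bin',c,m.sum(),np.percentile(q[m,0],[5,20]).round(3))
m=(q[:,0]>.58)&(q[:,0]<.7)&(abs(q[:,1]+.018)<.16)&(h[:,2]<70)
print('cover z',np.percentile(p[m,2],[50,90,99]).round(4),m.sum())
m=(q[:,0]>.57)&(q[:,0]<.60)&(abs(q[:,1]+.018)<.16)&(p[:,2]>.1);print('front edge z',np.median(p[m,2]),m.sum())
im=np.load('scene3.npz')['im'][120:360,140:440];cv2.imwrite('pics/end.png',cv2.resize(im,None,fx=2.5,fy=2.5)[...,::-1])
E
```

```text
[ 0.42594492 -0.09318275  0.30840808] [ 0.43419627 -0.03982079]
bin 0.092 0.035 163 [0.533 0.533 0.534 0.534]
low 0.1465 12 [0.5339 0.5343 0.5347]
bin -0.128 41 [0.533 0.535]
bin -0.018 33 [0.534 0.535]
bin 0.092 27 [0.535 0.536]
cover z [0.1118 0.115  0.1177] 382
front edge z 0.1109152444845458 797
```

View pics/end.png

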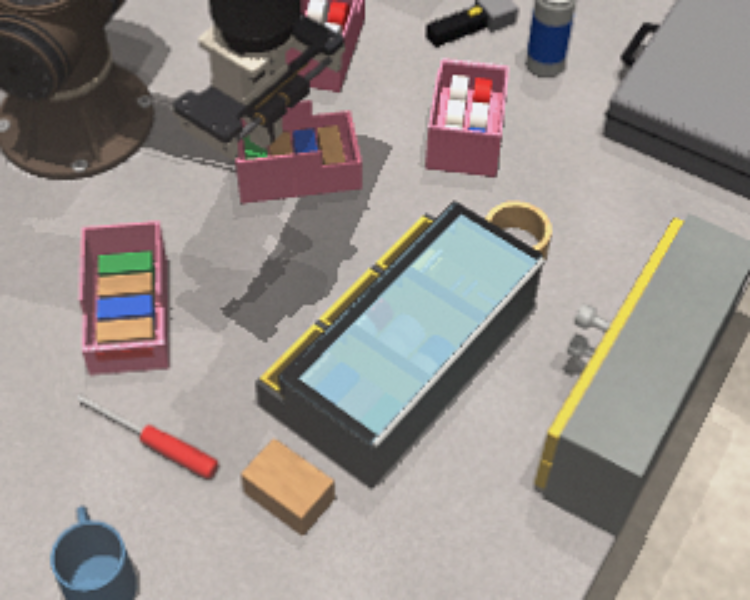

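The cover is level: its front edge is at z 0.111, against 0.110 expected. The bin fronts are flush along the line from (260,385) to (430,220), and the bystanders don't appear to have moved.

```bash
python3 -c "
from plant import r
print(r.close_job())"
```

```text
the job is handed in; nothing more can be done
None
```

All three bins are pushed home, flush with the front of the dock, and the cover is fully shut over them; the job is handed in at about 14 s of the 61 s allowed.

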